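# Seat the drive carriage and hold the pressure arm over its pivot pin

## Task

Push the wire-drive carriage along the rails of its jig, towards the brass guide nose, until the spring detent snaps it fully home. Then lift the long pressure arm, the one with the steel feed roll, by its balance point and hold it level above the carriage the way it will be fitted: pivot eye in line with the pivot pin and about 2 cm clear above the pin's tip, feed roll over the round pad, so that a mate can slip the thrust washer on the pin. Finish while still holding it there, nothing else carrying it, and leave the other parts on the bench where they lie.

Things in the scene. Friction and masses are not known exactly. Their poses are not given: they have to be found in the camera images.
- drive_stand: fixed assembly jig: dark steel base plate 190 x 380 x 12 mm with two rails along its y axis; origin at the centre of the base's underside, z up. At the +y end stands an aluminium end block (top 82 mm above the bench) with a brass guide nose pointing to -y; a spring-plunger block stands on the +x edge (top at 46 mm). It carries the drive carriage. Its place and yaw vary.
- drive_carriage (a joint): travel of the carriage along the jig's +y, m: 0 = fully back, 0.100 = home against its stop. It starts between 0 and 0.045 and slides with about 1.5 N. From 0.087 a spring plunger resists: about 8 N of steady push carries it over the crest at 0.094, after which it snaps to 0.100 by itself and stays (about 9 N to pull it out).
- push_plate (a point): middle of the outer (-y) face of the carriage's upright dark steel push plate, 90 mm wide along x, 8 mm thick along y, from 28 to 90 mm above the bench; the point is 70 mm above the bench. Push it along the point's +y axis (the slide direction). Nothing stands behind it on the jig but the rails (tops 25 mm above the bench). The carriage is an aluminium plate 120 x 210 mm with a cast drive plate on it.
- pin_tip (a point): centre of the tip of the upright steel pivot pin, 10 mm thick, on the far (+y) end of the carriage, 100 mm above the bench; it stands 33 mm out of a round boss. Moves with the carriage; point axes: y = slide direction, z up.
- roll_pad (a point): centre of the round bright pad, 46 mm across, on the carriage, 55 mm above the bench, 140 mm from the pivot pin towards the push plate (along -y), beside the lower drive roll (40 mm across, top with its black cap 88 mm above the bench; the highest thing between pin and push plate). Moves with the carriage.
- pressure_arm: the long pressure arm, 196 mm overall, a bare cast aluminium bar with a steel feed roll near one end, 0.4 to 0.6 kg; origin on its underside below the balance point, x = from the eye to the roll, z up. Lies flat on the bench, roll cap up.
- balance_point (a point): balance point of the pressure arm (its centre of mass lies here), on the straight bar half-way up it, 21 mm above the arm's underside; the bar is 20 mm wide (y) and 22 mm high, its underside 10 mm above the arm's, and is free of other features from the eye to 18 mm beyond the balance point towards the roll. Axes as the arm's.
- pivot_eye (a point): centre of the underside of the arm's pivot eye, an upright ring 31 mm across and 36 mm high with a 13 mm bore, 100 mm from the balance point along the arm's -x.
- feed_roll (a point): centre of the arm's underside below the feed roll, 40 mm from the balance point along the arm's +x (140 mm from the eye). The roll is a steel disc 44 mm across with a small black cap, its axis upright, top with cap 41 mm above the arm's underside; a short fork sticks out beyond it.
- short_arm: bystander: a shorter bare cast arm without a roll, 125 mm long; leave it
- spare_roll: bystander: a loose steel feed roll 40 mm across with black cap, lying flat
- tension_knob: bystander: a black fluted tension knob with steel shank, 100 mm long, lying
- nozzle: bystander: a brass wire guide nozzle, 22 mm across and 50 mm high, standing
- washer_dish: bystander: a round steel dish 110 mm across, 28 mm high, with washers
- screwdriver: bystander: a screwdriver lying on the bench
- spanner: bystander: a spanner lying on the bench
Mind the look-alikes: they are no part of the job. What is shaped like the pressure_arm but brown or turquoise is not meant.

How it is judged (in metres and radians):
On the way, in this order (a step that is already met when the one before it is completed fails the run):
1. the carriage has snapped home in its detent (value of joint drive_carriage above 0.097 m), for 0.2 s.
2. the pressure arm is lifted clear of the bench, gripped at its balance point, with the carriage home (value of joint drive_carriage above 0.097 m and height (world z) of balance_point above 0.05 m and height (world z) of each of pivot_eye, feed_roll above 0.015 m and horizontal distance between the grasp point and balance_point below 0.014 m and contact force between the fingers and pressure_arm above 1 N), for 0.2 s.
At the end, for the whole second after the job is handed in: carriage home (over 97 mm); arm held still in the fingers within 14 mm of its balance point, level within 0.1 rad, eye within 8 mm of the pin axis and 8 to 40 mm above the pin tip, roll within 20 mm of the pad centre seen from above, nothing else carrying it (value of joint drive_carriage above 0.097 m and horizontal distance between pivot_eye and pin_tip below 0.008 m and horizontal distance between feed_roll and roll_pad below 0.02 m and z of pivot_eye in the frame of pin_tip between 0.008 and 0.04 m and angle between balance_point's own z axis and vertical below 0.1 rad and horizontal distance between the grasp point and balance_point below 0.014 m and contact force between the fingers and pressure_arm above 1 N and contact force between pressure_arm and drive_stand below 0.2 N and linear speed of pressure_arm below 0.02 m/s); the arm keeps its last pose, push and grip.
It fails at once if another part on the bench is moved by more than 25 mm (distance of any of short_arm, spare_roll, tension_knob, nozzle, washer_dish, screwdriver, spanner from where it was at the start of the episode above 0.025 m).
It also fails if it takes over 64 s, if anything falls off the work surface, if the arm or the gripper's body presses on something with over 40 N, if the wrist force passes 120 N, or if a joint passes its speed limit or range.

## Robot

A 6-joint arm with a two-finger parallel gripper is mounted at the origin on the work surface. World frame = base frame: x ahead of the robot, y to its left, z up, the work surface at z = 0. Lengths are in m, angles in degrees, forces in N, time in s.
With the tool pointing down it reaches from about 0.4 to 0.825 m from the base axis. Payload 7 kg.
Tool frame: the origin (TCP) lies at the very end of the fingers, on their centre line; the grasp point (between the pads) lies 19 mm behind it; z points along the fingers, y is the line along which they close (so a half turn about z gives the same grasp; the last joint's range is limited). The gripper opens to 88 mm and grips with 3 to 60 N. Pads are 19 mm wide; open, the fingers measure 130 mm over their backs; the gripper's body (78 mm by 193 mm) begins 47 mm behind the grasp point.
Start: joints at [91.45, 20.546, 0.682, 0, -70.136, -16.507], TCP at [0.175, 0.652, 0.197] pointing down, gripper open.
Joint ranges: [-176.03, 176.03], [-82.01, 121.73], [-58.28, 71.71], [-173.87, 95.51], [-174.79, -0.11], [-173.66, 173.66]. Speed limits (degrees/s): [136.94, 136.94, 172.46, 180, 180, 180].

## Interface

Orientations are given as [roll, pitch, yaw] about the fixed x, y, z axes, in that order (R = Rz(yaw) Ry(pitch) Rx(roll)).
In Python, from plant import get_state, imaging, r, finder gives the robot as it stands.
- The arm moves only by the shell command python3 -m handwheel 'ROWS' [FORCE]. ROWS is JSON, a list of rows, each a list of 5 numbers: the closure, from 0 (fully open) to 1 (shut), then the shift along the world's x, y, z in cm, then the turn about the world's z in degrees. A call has 1 to 8 rows; each row is the pose to reach, as a shift and turn from the pose commanded when the call began; what a row does not reach only later rows make up. A row lasts 1/8 s, in which the tool goes at most 62.5 mm and 10.7 degrees, less where a joint would pass 70% of its speed; a pose out of reach is approached as far as the arm can. A call with a gripper value outside its range is refused whole. The fingers move at their own pace and stop on an object; FORCE is the grip in N (left out, the last holds). Time passes only in rows, so rows that repeat a pose let the fingers close. It gives the time, the measured TCP pose, the force, the opening and the grip force at its end, in the units of the state.
- get_state(): the state, without advancing time (a new reading comes with each control period).
- imaging.capture(name): name is "scene" or "top" or "wrist"; returns (picture, depth): 384x512x3 uint8, red, green, blue; 384x512 float32, m along the optical axis (not along the pixel's ray), 0 where there is no reading.
- imaging.get_calibration(name): a dict with "fx", "fy", "cx", "cy" (pixels), "dist" ([k1, k2, p1, p2, k3] as OpenCV has them; the pictures are not rectified), "rvec" (rotation vector, rad) and "tvec" (3), from world to camera coordinates, as OpenCV has them; the wrist camera has in their place "hand_eye" (4x4, takes a point from camera to tool coordinates, whose origin is the TCP and whose axes are the flange's). Camera axes: x right, y down, z forward; pixel columns grow to the right and rows downward; lengths in m; the calibration is good to about 2 mm. A picture is of the moment at which its call begins: read the wrist's pose just before it. get_calibration takes no time and is no camera call.
- r.close_job(): hands the job in; it is judged then, once.
Trained networks look in the newest picture that a camera, given by its name, has taken for a name from the list of things; names that differ only in an ending like _2 or _b are one class to them, and where a whole thing is asked for, a point or a joint stands for the part that bears it (a point fixed in the world has none). Each returns a list of dicts, best first, with "p" (0 to 1); they miss things now and then, are a little off and sometimes report something else, mostly with a low value. They report only what shows in the picture. A call takes as long as a camera call. They do not tell look-alikes from the thing itself.
- finder.cut_out(camera, query): "region" (384x512 bool, what is visible of it) and "pixel" ([column, row] in pixels, amid what is visible of it).
The state is a dict: "time_s": time; "joints": joint angles; "qd": joint speeds; "joint_torque": joint torques, N m; "tcp_pos": TCP position; "eef_rot": TCP orientation; "contact_force": force on the tool from outside, world axes, zero at the start; "moment": the same for the moment, N m; "gripper_width": finger opening in m; "gripper_force": force on a finger pad.
Only numpy, scipy, OpenCV 4.12 (cv2) and the standard library are available. Lean on these libraries where they do the work, as an engineer would, in place of code of your own. Each camera call takes 0.05 s, during which the arm holds its last target. There are 200 camera calls.

## Working session

There is one attempt and no reset: what is moved stays moved. The work goes in short steps, Python scripts to look and compute and a shell command to move; the robot and the scene stay as the last step left them, time stands still between calls to the robot, and variables do not carry over. Pictures are saved under pics/ and viewed, at most 12 in all, crops included, and the job is handed in when it is done.

```bash
mkdir -p pics
cat > h.py <<'E'
import numpy as np, cv2
from scipy.spatial.transform import Rotation as R
from plant import get_state, imaging, r, finder
def cam(name, st=None):
    c=imaging.get_calibration(name)
    K=np.array([[c['fx'],0,c['cx']],[0,c['fy'],c['cy']],[0,0,1.]]); D=np.array(c['dist'],float)
    if 'hand_eye' in c:
        st=st or get_state(); T=np.eye(4); T[:3,:3]=R.from_euler('xyz',st['eef_rot'],degrees=True).as_matrix(); T[:3,3]=st['tcp_pos']
        T=T@np.array(c['hand_eye'])
    else:
        W=np.eye(4); W[:3,:3]=cv2.Rodrigues(np.array(c['rvec'],float))[0]; W[:3,3]=np.ravel(c['tvec']); T=np.linalg.inv(W)
    return K,D,T
def shot(name):
    st=get_state(); C=cam(name,st); im,d=imaging.capture(name); return im,d,C
def save(im,fn): cv2.imwrite('pics/'+fn,im[:,:,::-1])
def cloud(d,C,px):  # px Nx2 (col,row) -> world pts by depth
    K,D,T=C; px=np.asarray(px,float).reshape(-1,2); n=cv2.undistortPoints(px[:,None],K,D)[:,0]
    z=d[px[:,1].round().astype(int),px[:,0].round().astype(int)]
    P=np.c_[n*z[:,None],z]; return (P@T[:3,:3].T+T[:3,3])
def onplane(C,px,h):
    K,D,T=C; px=np.asarray(px,float).reshape(-1,2); n=cv2.undistortPoints(px[:,None],K,D)[:,0]
    v=np.c_[n,np.ones(len(n))]@T[:3,:3].T; o=T[:3,3]; return o+v*((h-o[2])/v[:,2])[:,None]
def proj(C,P):
    K,D,T=C; W=np.linalg.inv(T); return cv2.projectPoints(np.asarray(P,float).reshape(-1,3),cv2.Rodrigues(W[:3,:3])[0],W[:3,3],K,D)[0][:,0]
E
python3 - <<'E'
from h import *
print(get_state())
for n in ('top','scene'):
    im,d,C=shot(n); save(im,n+'0.png'); np.savez(n+'0.npz',im=im,d=d)
    print(n,C[2][:3,3].round(3))
    for q in ('pressure_arm','pivot_eye','feed_roll','balance_point','drive_stand','drive_carriage','push_plate','pin_tip','roll_pad','short_arm','spare_roll','tension_knob','nozzle','washer_dish','screwdriver','spanner'):
        for o in finder.cut_out(n,q)[:3]:
            ys,xs=np.nonzero(o['region'] & (d>0)); P=cloud(d,C,np.c_[xs,ys])
            print(q,round(o['p'],2),np.round(o['pixel']),np.median(P,0).round(3) if len(P) else '', len(P))
E
```

```text
{'time_s': 0.0, 'joints': array([ 9.14490959e+01,  2.05907988e+01,  6.33453494e-01, -2.17275438e-02,
       -7.01343387e+01, -1.65056568e+01]), 'qd': array([-0.02795537,  0.00475792,  0.06707103,  0.00446898,  0.07463947,
       -0.06807144]), 'joint_torque': array([-1.32245674e-03, -5.82712162e+01,  2.93047374e+01,  6.99739158e+00,
        7.02534409e-03, -1.61906514e-04]), 'tcp_pos': array([0.17523999, 0.65129938, 0.19582241]), 'eef_rot': array([ 1.79906291e+02, -6.46755209e-03, -1.50639552e+01]), 'contact_force': array([ 1.39552371, -0.45204894, -0.09825574]), 'moment': array([0.01729119, 0.03990139, 0.0211807 ]), 'gripper_force': 0.0, 'gripper_width': 0.08767904932399553}
top [ 0.434 -0.129  1.431]
pressure_arm 0.97 [255. 196.] [ 0.511 -0.156  0.031] 555
pressure_arm 0.76 [290. 256.] [ 0.313 -0.267  0.031] 445
pressure_arm 0.74 [362. 271.] [ 0.262 -0.503  0.031] 432
pivot_eye 0.89 [360. 271.] [ 0.261 -0.493  0.031] 452
pivot_eye 0.68 [258. 194.] [ 0.518 -0.159  0.032] 428
pivot_eye 0.58 [290. 258.] [ 0.3   -0.262  0.031] 465
feed_roll 0.96 [290. 259.] [ 0.31  -0.265  0.031] 489
f
[... 1896 characters left out ...]
829
push_plate 0.48 [212. 267.] [ 0.714 -0.09   0.023] 258
pin_tip 0.81 [370. 291.] [0.502 0.211 0.054] 5182
roll_pad 0.73 [368. 289.] [0.502 0.21  0.054] 5452
short_arm 0.62 [218. 178.] [ 0.519 -0.31   0.023] 317
short_arm 0.28 [256. 208.] [ 0.515 -0.153  0.031] 852
spare_roll 0.5 [211. 267.] [ 0.714 -0.091  0.023] 258
spare_roll 0.49 [258. 206.] [ 0.518 -0.154  0.031] 827
tension_knob 0.72 [187. 231.] [ 0.707 -0.211  0.027] 345
tension_knob 0.42 [193. 139.] [ 0.462 -0.528  0.009] 692
nozzle 0.58 [180. 160.] [ 0.567 -0.446  0.018] 74
washer_dish 0.6 [191. 135.] [ 0.46  -0.533  0.01 ] 622
screwdriver 0.92 [229. 345.] [0.795 0.085 0.023] 708
spanner 0.75 [163. 196.] [ 0.683 -0.369  0.008] 350
```

Run:
```python
import numpy as np,cv2
a=np.load('top0.npz')['im'];b=np.load('scene0.npz')['im']
cv2.imwrite('pics/topz.png',cv2.resize(a[80:310,60:400],(800,541))[:,:,::-1])
cv2.imwrite('pics/scz.png',cv2.resize(b[90:380,140:500],(740,596))[:,:,::-1])
```

```text
(no output)
```

View pics/topz.png

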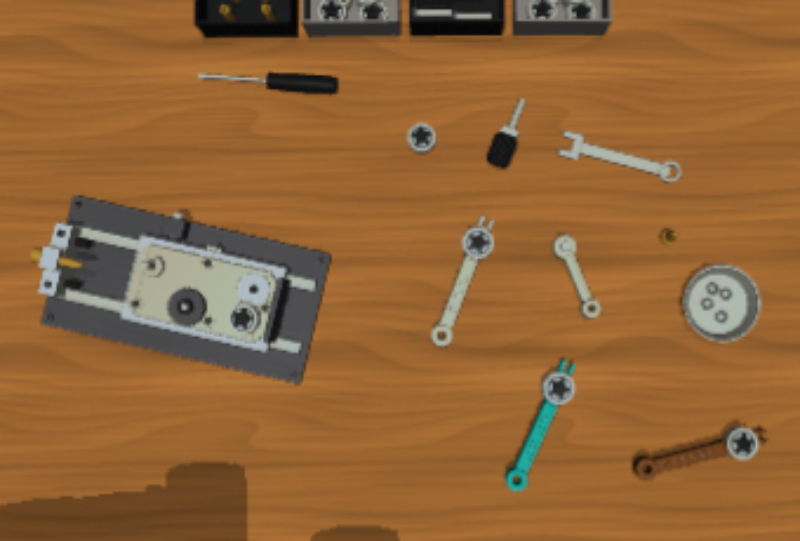

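View pics/scz.png

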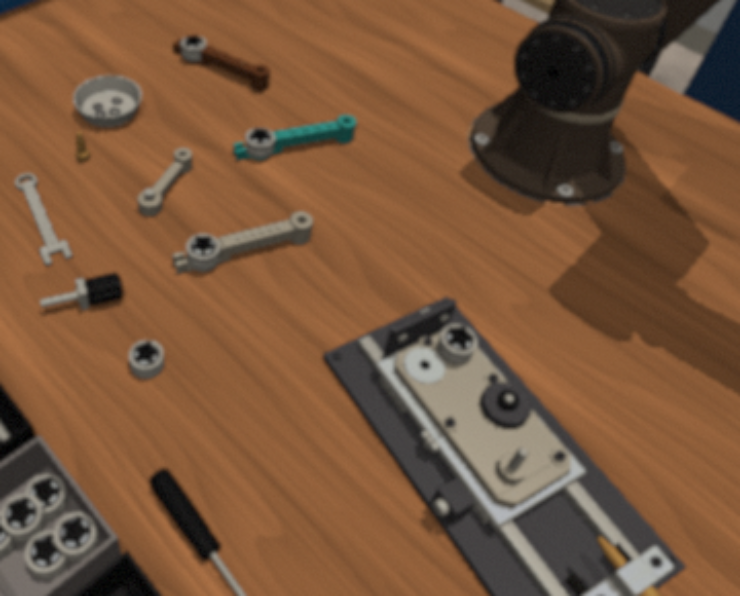

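Bare-aluminium candidate: top (255,196), scene (255,206). The look-alikes are turquoise at top (290,256), brown at (362,271), and the shorter short_arm at (305,196), which has no roll. I choose the long cast one with the roll at (255,196). The jig lies at (136,201) with its nose to the left (+y), and the push plate is at its right end.

Run:
```python
from h import *
ims=[]
allP=[]
for n in ('top','scene'):
    f=np.load(n+'0.npz'); C=cam(n); d=f['d']; ys,xs=np.nonzero(d>0); px=np.c_[xs,ys]; P=cloud(d,C,px); allP.append(P)
    m=(P[:,1]>0)&(P[:,1]<.5)&(P[:,0]>.3)&(P[:,0]<.72)
    q=P[m&(P[:,2]>.008)&(P[:,2]<.015)]; print(n,'base',cv2.minAreaRect(q[:,:2].astype(np.float32)*1000),len(q))
    q=P[m&(P[:,2]>.025)]
    for lo,hi in ((.025,.035),(.05,.06),(.084,.095)):
        s=q[(q[:,2]>lo)&(q[:,2]<hi)]; print(lo,len(s),s.mean(0).round(3),cv2.minAreaRect(s[:,:2].astype(np.float32)*1000))
    # high clusters
    mask=np.zeros(d.shape,np.uint8); mm=m&(P[:,2]>.075); mask[ys[mm],xs[mm]]=1
    k,l=cv2.connectedComponents(mask)
    for i in range(1,k):
        s=P[l[ys,xs]==i]
        if len(s)>3: print('  cl',len(s),s.mean(0).round(4),'max',s[:,2].max().round(4))
    # pressure arm
    a=P[(P[:,2]>.012)&(P[:,2]<.06)&(abs(P[:,0]-.515)<.15)&(abs(P[:,1]+.15)<.09)]
    r_=cv2.minAreaRect(a[:,:2].astype(np.float32)*1000); t=a[a[:,2]>.036]; print('arm',r_,'top roll',t.mean(0).round(4),len(t))
im=np.load('scene0.npz')['im']; t=np.load('top0.npz')['im']
cv2.imwrite('pics/arm.png',np.hstack([cv2.resize(im[170:245,205:305],(400,300)),cv2.resize(t[166:226,220:300],(400,300))])[:,:,::-1])
```

```text
top base ((519.7935180664062, 257.9100646972656), (401.01953125, 477.33734130859375), 0.576777458190918) 2426
0.025 225 [0.507 0.269 0.028] ((512.339111328125, 231.7539520263672), (348.5818176269531, 145.49346923828125), 75.03990173339844)
0.05 1343 [0.497 0.217 0.054] ((520.2969970703125, 254.11248779296875), (331.65106201171875, 137.339111328125), 76.5390396118164)
0.084 127 [0.472 0.157 0.088] ((485.6507568359375, 258.5088195800781), (332.2467346191406, 87.5496597290039), 82.50745391845703)
  cl 115 [0.5382 0.4061 0.0806] max 0.0879
  cl 16 [0.5265 0.2708 0.092 ] max 0.1034
  cl 92 [0.4643 0.1012 0.0873] max 0.0939
  cl 13 [0.4677 0.2232 0.0765] max 0.0782
  cl 122 [0.4533 0.1441 0.0819] max 0.0939
arm ((503.50537109375, -157.3394775390625), (42.889888763427734, 192.53602600097656), 70.97932434082031) top roll [ 0.5047 -0.1548  0.0391] 80
scene base ((497.0013427734375, 240.18077087402344), (380.0997009277344, 193.99365234375), 76.44176483154297) 5050
0.025 615 [0.534 0.288 0.028] ((519.212646484375, 224.83795166015625), (338.61456298828125, 156.27737426757812), 77.16536712646484)
0.05 2810 [0.5   0.214 0.055] ((503.1411437988281, 259.1535949707031), (327.3726501464844, 102.08494567871094), 76.60105895996094)
0.084 241 [0.472 0.148 0.088] ((487.1312561035156, 261.3193359375), (335.2811584472656, 87.98926544189453), 81.93536376953125)
  cl 194 [0.4665 0.1035 0.0861] max 0.0937
  cl 219 [0.4566 0.1462 0.0821] max 0.0907
  cl 38 [0.4699 0.2256 0.0762] max 0.0793
  cl 52 [0.53   0.271  0.0918] max 0.1035
  cl 369 [0.5398 0.4066 0.0805] max 0.0854
arm ((505.48602294921875, -150.40853881835938), (44.52101516723633, 193.7602996826172), 64.23937225341797) top roll [ 0.5063 -0.1537  0.0391] 98
```

View pics/arm.png

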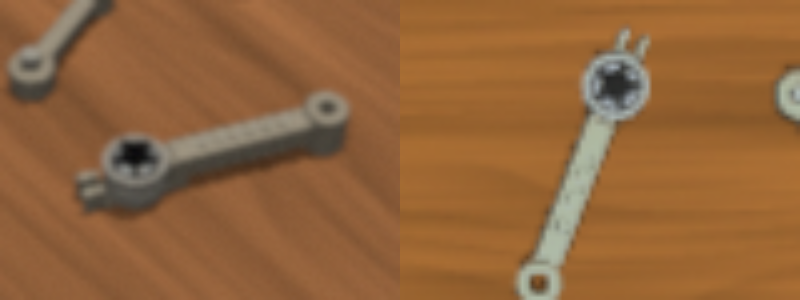

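The crop confirms it: a bare cast bar with the feed roll at its upper end (crop 615,85) and the eye at (538,283). The jig's slide direction is about 76.4° in world, and the push plate is centred at (0.465, 0.102). I'll go behind the plate with the fingers shut.

```bash
python3 -m handwheel '[[1,5,-3,1,-10],[1,10,-6,2,-21],[1,15,-10,2,-31],[1,20,-14,2,-42],[1,23,-20,2,-53],[1,24,-26,2,-63],[1,25,-32,2,-74],[1,26,-38,2,-84]]' 20; python3 -m handwheel '[[1,0.5,-6,0,-4.5],[1,1,-12,0,-4.5],[1,1.5,-18,0,-4.5],[1,1.7,-22.3,0,-4.5],[1,1.7,-22.3,0,-4.5]]'; python3 -c "
from h import *
s=get_state();print(s['joints'].round(1),s['contact_force'].round(2),s['gripper_width'])
im,d,C=shot('wrist');save(im,'w1.png')"
```

```text
time_s: 2.7
tcp_pos: [0.4352, 0.2718, 0.217]
eef_rot: [-180.0, 0.0, -99.4]
contact_force: [1.2, -0.6, 0.8]
gripper_width: 0.013
gripper_force: 0.0
time_s: 3.32
tcp_pos: [0.4518, 0.0484, 0.2171]
eef_rot: [-180.0, 0.0, -103.8]
contact_force: [0.4, 0.8, -0.1]
gripper_width: 0.0001
gripper_force: 0.0
[ 31.1  -1.7 -23.9   0.  -67.8 -44.9] [ 0.41  0.8  -0.14] 0.00011228580924830839
```

View pics/w1.png

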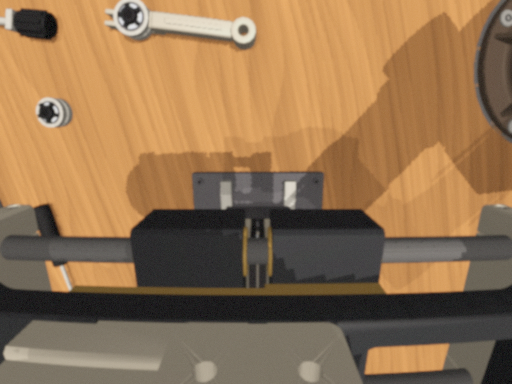

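The fingers are centred between the rails (columns 226 and 291, fingers at 258). I'll descend and push along (0.2345, 0.972).

```bash
python3 -m handwheel '[[1,0,0,-6,0],[1,0,0,-12,0],[1,0,0,-16.2,0],[1,0,0,-16.2,0],[1,0.35,1.46,-16.2,0],[1,0.7,2.9,-16.2,0],[1,0.94,3.89,-16.2,0],[1,1.17,4.86,-16.2,0]]'; python3 -m handwheel '[[1,0.23,0.97,0,0],[1,0.47,1.94,0,0],[1,0.7,2.92,0,0],[1,0.94,3.89,0,0],[1,1.17,4.86,0,0],[1,1.17,4.86,0,0]]'
```

```text
time_s: 4.38
tcp_pos: [0.4644, 0.1004, 0.0556]
eef_rot: [-179.9, 0.0, -103.5]
contact_force: [0.3, -2.3, 2.2]
gripper_width: 0.0003
gripper_force: 1.3
time_s: 5.12
tcp_pos: [0.4755, 0.1485, 0.0545]
eef_rot: [180.0, -0.0, -103.6]
contact_force: [-0.3, 0.5, -0.0]
gripper_width: 0.0006
gripper_force: 0.0
```

```bash
python3 -m handwheel '[[1,0.12,0.49,0,0],[1,0.23,0.97,0,0],[1,0.35,1.46,0,0]]'; python3 -c "
from h import *
im,d,C=shot('scene');ys,xs=np.nonzero(d>0);P=cloud(d,C,np.c_[xs,ys]);c=np.array([.497,.240]);u=np.array([.2345,.972])
a=(P[:,:2]-c)@u;l=(P[:,:2]-c)@[.972,-.2345]
m=(P[:,2]>.045)&(P[:,2]<.062)&(abs(l)<.06)&(abs(a)<.19);print(a[m].max(),np.percentile(a[m],[1,50,99]))
f=np.load('scene0.npz');d=f['d'];ys,xs=np.nonzero(d>0);P=cloud(d,C,np.c_[xs,ys]);a=(P[:,:2]-c)@u;l=(P[:,:2]-c)@[.972,-.2345]
m=(P[:,2]>.045)&(P[:,2]<.062)&(abs(l)<.06)&(abs(a)<.19);print(a[m].max(),np.percentile(a[m],[1,50,99]))
"
```

```text
time_s: 5.5
tcp_pos: [0.4759, 0.1541, 0.0543]
eef_rot: [179.8, -0.9, -103.5]
contact_force: [7.8, -50.5, 16.6]
gripper_width: 0.0006
gripper_force: 23.6
0.18398518056229046 [-0.06966487  0.05059797  0.17193944]
0.18398198693151 [-0.13850621 -0.01808087  0.1720873 ]
```

50 N after 69 mm of travel: it's against the stop. I'll back off and check.

```bash
python3 -m handwheel '[[1,-0.35,-1.46,0,0],[1,-0.9,-3.9,0,0],[1,-1.4,-5.8,0,0],[1,-1.4,-5.8,4,0],[1,-1.4,-5.8,10,0],[1,-1.4,-5.8,16,0],[0,-1.4,-5.8,20,0],[0,-1.4,-5.8,20,0]]'
cat > m.py <<'E'
from h import *
c=np.array([.497,.240]);
for n in ('scene','top'):
    im,d,C=shot(n);np.savez(n+'1.npz',im=im,d=d);save(im,n+'1.png');ys,xs=np.nonzero(d>0);P=cloud(d,C,np.c_[xs,ys])
    m=(P[:,1]>0)&(P[:,1]<.5)&(P[:,0]>.3)&(P[:,0]<.72)&(abs((P[:,:2]-c)@[.972,-.2345])<.1)&(abs((P[:,:2]-c)@[.2345,.972])<.2)
    mask=np.zeros(d.shape,np.uint8); mm=m&(P[:,2]>.074)&(P[:,2]<.12); mask[ys[mm],xs[mm]]=1
    k,l=cv2.connectedComponents(mask)
    for i in range(1,k):
        s=P[l[ys,xs]==i]
        if len(s)>3: print(n,len(s),s.mean(0).round(4),'max',s[:,2].max().round(4), 'along',((s[:,:2]-c)@[.2345,.972]).mean().round(4))
E
python3 m.py
```

```text
time_s: 6.55
tcp_pos: [0.4664, 0.1051, 0.2583]
eef_rot: [-179.7, 0.3, -103.5]
contact_force: [0.0, 0.9, -1.2]
gripper_width: 0.0151
gripper_force: 0.0
scene 226 [0.4843 0.1694 0.0859] max 0.0921 along -0.0716
scene 250 [0.4722 0.2126 0.0828] max 0.0931 along -0.0325
scene 47 [0.4875 0.2908 0.0751] max 0.0767 along 0.0471
scene 54 [0.5453 0.3373 0.0906] max 0.1025 along 0.1059
scene 392 [0.5398 0.4054 0.0802] max 0.0857 along 0.1708
top 95 [0.5399 0.4118 0.0809] max 0.0871 along 0.177
```

Run:
```python
from h import *
print(np.array(imaging.get_calibration('wrist')['hand_eye']).round(3))
def est(C,ro,ey):
    a=onplane(C,[ro],.041)[0];b=onplane(C,[ey],.036)[0];d=a-b
    print(a.round(4),b.round(4),np.hypot(*d[:2]).round(4),np.degrees(np.arctan2(d[1],d[0])).round(2),(b+(a-b)/1.4)[:2].round(4))
est(cam('top'),(262.6,182.6),(247.1,222.1));est(cam('scene'),(238.4,208.4),(285.9,196.4))
```

```text
[[-0.001 -0.968 -0.25   0.066]
 [ 1.    -0.001 -0.001 -0.   ]
 [ 0.001 -0.25   0.968 -0.189]
 [ 0.     0.     0.     1.   ]]
[ 0.5579 -0.1749  0.041 ] [ 0.4288 -0.1225  0.036 ] 0.1393 -22.06 [ 0.521  -0.1599]
[ 0.5588 -0.1728  0.041 ] [ 0.4273 -0.1242  0.036 ] 0.1402 -20.29 [ 0.5212 -0.1589]
```

```bash
python3 -m handwheel '[[0,0,-3,0,10],[0,-1,-6,0,20],[0,-2,-9,0,31],[0,-3,-12,0,41],[0,-4,-15,0,51],[0,-6,-18,0,62],[0,-8,-20,0,72],[0,-8.5,-21,0,82]]'
```

```text
time_s: 7.65
tcp_pos: [0.3779, -0.1064, 0.2534]
eef_rot: [180.0, 0.1, -21.3]
contact_force: [0.3, -0.0, 0.1]
gripper_width: 0.0876
gripper_force: 0.0
```

Run:
```python
from h import *
im,d,C=shot('wrist')
save(im,'w2.png')
print(proj(C,[[.5583,-.1738,.041],[.428,-.1234,.036]]))
for o in finder.cut_out('wrist','pressure_arm')[:2]:
    ys,xs=np.nonzero(o['region']);print(o['p'],o['pixel'],len(xs),cv2.minAreaRect(np.c_[xs,ys].astype(np.float32)))
```

```text
[[255.80824439  21.68805173]
 [256.22878357 129.57989747]]
0.92 [371.1, 153.7] 2242 ((368.9267578125, 167.97711181640625), (34.009891510009766, 117.83170318603516), 13.276397705078125)
0.84 [257.3, 58.3] 2600 ((257.0, 70.0), (140.0, 32.0), 90.0)
```

View pics/w2.png

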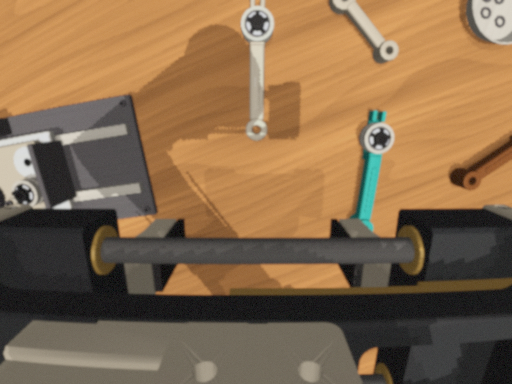

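The roll is at (257.5,23) and the eye at (257,129), within 1–2 px of the prediction, so the third view agrees: balance point (0.521, −0.160), yaw −21.3°.

```bash
python3 -m handwheel '[[0,5.5,-2,-2,0],[0,11,-4.1,-4,0],[0,14.3,-5.4,-8,0],[0,14.3,-5.4,-13,0],[0,14.3,-5.4,-18,0],[0,14.3,-5.4,-22,0],[0,14.3,-5.4,-24.2,0],[0,14.3,-5.4,-24.8,0]]' 40; python3 -m handwheel '[[0.3,0,0,0,0],[0.7,0,0,0,0],[1,0,0,0,0],[1,0,0,0,0],[1,0,0,0,0],[1,0,0,0,0]]' 40
```

```text
time_s: 8.75
tcp_pos: [0.5213, -0.1591, 0.0043]
eef_rot: [179.9, 0.2, -21.8]
contact_force: [-0.8, -0.1, 0.4]
gripper_width: 0.0875
gripper_force: 0.0
time_s: 9.5
tcp_pos: [0.523, -0.1594, 0.0069]
eef_rot: [-180.0, -0.0, -21.6]
contact_force: [-0.5, 0.2, -0.1]
gripper_width: 0.0329
gripper_force: 0.0
```

```bash
python3 -m handwheel '[[1,0,0,0,0],[1,0,0,0,0],[1,0,0,0,0],[1,0,0,0,0]]' 40;  python3 -m handwheel '[[1,0,0,1,0],[1,0,0,3,0],[1,0,0,6,0],[1,0,0,10,0],[1,0,0,15,0],[1,0,0,20,0],[1,0,0,20,0]]'; python3 -c "
from h import *
im,d,C=shot('scene');save(im,'s2.png');cv2.imwrite('pics/s2z.png',cv2.resize(im[60:380,100:500],(750,600))[:,:,::-1])"
```

```text
time_s: 10.0
tcp_pos: [0.5229, -0.1594, 0.0067]
eef_rot: [180.0, 0.0, -21.6]
contact_force: [0.4, 0.0, 0.1]
gripper_width: 0.0008
gripper_force: 0.0
time_s: 10.88
tcp_pos: [0.5254, -0.1597, 0.2122]
eef_rot: [-179.8, -0.5, -21.5]
contact_force: [0.1, -0.6, -1.1]
gripper_width: 0.0006
gripper_force: 0.0
```

View pics/s2z.png

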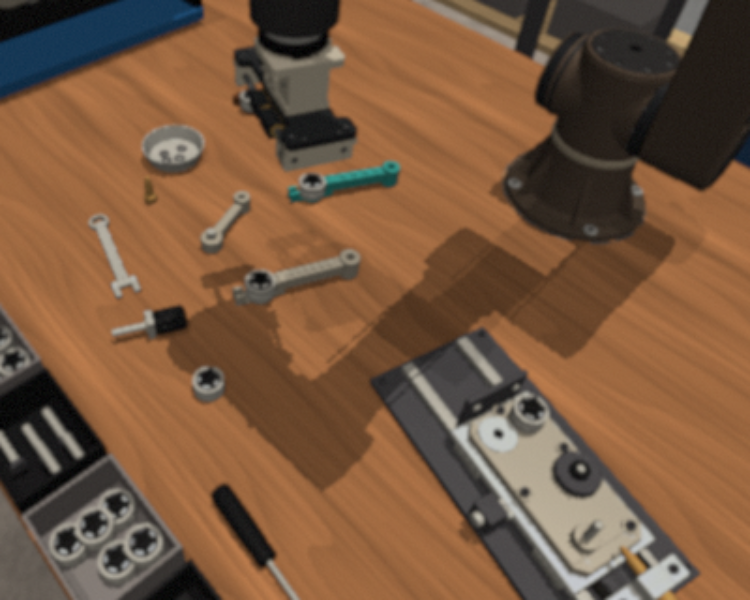

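Missed: the opening closed to 0.6 mm, and the picture shows the arm still lying with its eye at (350,260) and roll at (260,285). I'll check where the fingertips really are against the reported TCP.

Run:
```python
from h import *
s=get_state(); print(s['tcp_pos'],s['eef_rot'],s['joints'].round(2),s['contact_force'].round(1))
p=s['tcp_pos']; out=[]
for n in ('scene','top','wrist'):
    im,d,C=shot(n); q=proj(C,[p,p+[0,0,.019]]); print(n,q.round(1))
    im=im.copy()
    big=cv2.resize(im,None,fx=3,fy=3)
    for a,col in zip(q,((255,0,0),(0,255,0))): cv2.drawMarker(big,tuple(int(v) for v in (a*3+1)),col,cv2.MARKER_CROSS,14,1)
    x,y=(q[0]*3).astype(int); x=np.clip(x,130,512*3-130);y=np.clip(y,150,384*3-150); out.append(big[y-150:y+150,x-130:x+130])
    # arm pose
    for o in finder.cut_out(n,'pressure_arm')[:3]:
        ys,xs=np.nonzero(o['region']&(d>0))
        if len(xs): P=cloud(d,C,np.c_[xs,ys]); print('  ',round(o['p'],2),np.median(P,0).round(3),[int(v) for v in np.median(im[ys,xs],0)])
cv2.imwrite('pics/tip.png',np.hstack(out)[:,:,::-1])
```

```text
[ 0.52396528 -0.15939721  0.20951341] [-179.88541871   -0.26208183  -21.55730497] [ 3.590e+00  7.890e+00 -1.460e+01  1.000e-02 -6.722e+01  6.485e+01] [-1.4  0.2 -1.4]
scene [[252.9 157.6]
 [253.1 151.4]]
   0.92 [ 0.51  -0.153  0.031] [97, 91, 82]
   0.81 [ 0.302 -0.261  0.027] [56, 93, 85]
   0.39 [ 0.286 -0.55   0.021] [88, 72, 65]
top [[259.3 189.1]
 [259.4 188.6]]
   0.65 [ 0.261 -0.501  0.031] [120, 76, 40]
   0.6 [ 0.306 -0.262  0.031] [54, 161, 152]
   0.56 [ 0.459 -0.139  0.032] [181, 174, 151]
wrist [[257.9 216. ]
 [257.9 226. ]]
   0.82 [ 0.375 -0.295  0.021] [69, 167, 151]
   0.68 [ 0.249 -0.397  0.014] [68, 43, 26]
   0.59 [ 0.543 -0.166  0.034] [195, 184, 171]
```

View pics/tip.png

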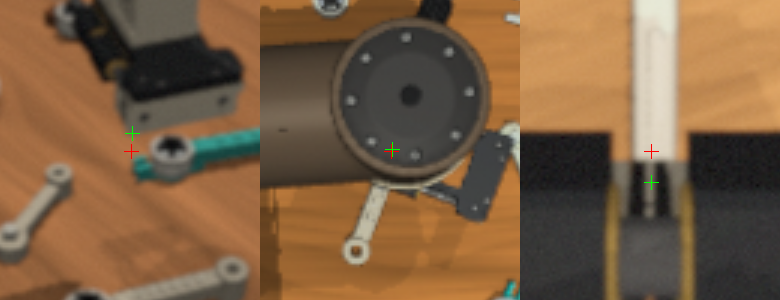

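```bash
python3 -m handwheel '[[0,0,0,0,0],[0,0,0,0,0],[0,0,0,0,0],[0,0,0,0,0],[0,0,0,0,0],[0,0,0,0,0]]'
python3 - <<'E'
from h import *
im,d,C=shot('wrist'); save(im,'w3.png')
H=np.array(imaging.get_calibration('wrist')['hand_eye']); ys,xs=np.nonzero(d>0)
P=cloud(d,(C[0],C[1],H),np.c_[xs,ys])
m=(P[:,2]<.08)
for lo in np.arange(-.15,.06,.01):
    k=m&(P[:,2]>=lo)&(P[:,2]<lo+.01)
    if k.sum()>20: print(round(lo,3),k.sum(),'y',np.percentile(P[k,1],[1,25,50,75,99]).round(3),'x',np.percentile(P[k,0],[1,50,99]).round(3),'row',ys[k].min(),ys[k].max())
T=np.array([[0,y,z] for z in (-.019,0) for y in (-.044,0,.044)]); print(proj((C[0],C[1],H),T).round())
s=get_state();print(s['tcp_pos'],s['gripper_width'])
E
```

```text
time_s: 11.98
tcp_pos: [0.5229, -0.1594, 0.2068]
eef_rot: [-180.0, -0.0, -21.6]
contact_force: [-0.5, 0.3, 0.3]
gripper_width: 0.0549
gripper_force: 0.0
-0.15 13031 y [-0.058 -0.035 -0.018  0.004  0.052] x [0.019 0.025 0.027] row 312 381
-0.14 18798 y [-0.063 -0.027  0.011  0.037  0.066] x [-0.     0.026  0.027] row 282 383
-0.13 16931 y [-0.061 -0.041  0.033  0.046  0.06 ] x [-0.015  0.026  0.039] row 226 383
-0.12 14936 y [-0.082 -0.032  0.004  0.041  0.08 ] x [-0.025  0.03   0.039] row 213 383
-0.11 5925 y [-0.085 -0.061  0.03   0.079  0.082] x [-0.028  0.033  0.039] row 204 372
-0.1 850 y [-0.086 -0.08   0.03   0.079  0.085] x [-0.029  0.014  0.039] row 204 368
-0.09 350 y [-0.033 -0.032  0.03   0.03   0.031] x [-0.004  0.004  0.011] row 264 287
-0.08 647 y [-0.033 -0.03  -0.028  0.028  0.03 ] x [-0.008 -0.001  0.005] row 264 287
-0.07 242 y [-0.045 -0.029 -0.028  0.026  0.043] x [-0.01  -0.     0.012] row 235 283
-0.06 529 y [-0.044 -0.036  0.026  0.033  0.042] x [-0.008  0.011  0.012] row 228 271
-0.05 485 y [-0.044 -0.034 -0.028  0.032  0.042] x [0.003 0.011 0.012] row 221 237
-0.04 271 y [-0.044 -0.031  0.026  0.029  0.042] x [-0.002  0.01   0.012] row 219 237
[[191. 226.]
 [259. 226.]
 [327. 226.]
 [197. 216.]
 [259. 216.]
 [320. 216.]]
[ 0.5229499  -0.15940736  0.20679647] 0.058932736040766605
```

View pics/w3.png

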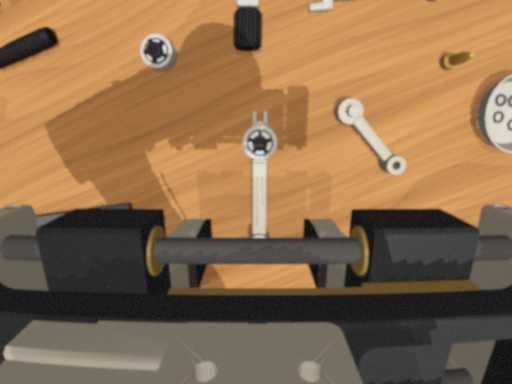

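The wrist depth shows the fingertips end at tool z ≈ −0.033, so the real tip is about 33 mm short of the reported TCP and I closed above the bar. I'll descend 33 mm lower, gently at the end.

```bash
python3 -m handwheel '[[0,-0.2,0,-5,0],[0,-0.2,0,-10,0],[0,-0.2,0,-15,0],[0,-0.2,0,-18,0],[0,-0.2,0,-20,0],[0,-0.2,0,-21.2,0],[0,-0.2,0,-22.3,0],[0,-0.2,0,-22.3,0]]' 40; python3 -m handwheel '[[0,0,0,-0.4,0],[0,0,0,-0.8,0],[0,0,0,-1.1,0],[0,0,0,-1.1,0]]'
```

```text
time_s: 13.02
tcp_pos: [0.5207, -0.1594, -0.0166]
eef_rot: [180.0, 0.0, -21.6]
contact_force: [-0.4, 0.7, 0.4]
gripper_width: 0.0876
gripper_force: 0.0
time_s: 13.52
tcp_pos: [0.5208, -0.1594, -0.0274]
eef_rot: [180.0, 0.0, -21.6]
contact_force: [-0.1, -0.4, -0.4]
gripper_width: 0.0879
gripper_force: 0.0
```

No contact with the bench at reported z = −0.027, which confirms the offset. Closing.

```bash
python3 -m handwheel '[[1,0,0,0,0],[1,0,0,0,0],[1,0,0,0,0],[1,0,0,0,0],[1,0,0,0,0],[1,0,0,0,0],[1,0,0,0,0],[1,0,0,0,0]]' 45
```

```text
time_s: 14.52
tcp_pos: [0.5207, -0.1596, -0.0272]
eef_rot: [180.0, 0.0, -21.6]
contact_force: [-1.3, -2.6, 1.2]
gripper_width: 0.0198
gripper_force: 45.0
```

Gripped: width 19.8 mm at 45 N. Lifting, then carrying to a spot where the wrist camera sees the pin beside the held arm.

```bash
python3 -m handwheel '[[1,0,0,1,0],[1,0,0,4,0],[1,0,0,9,0],[1,0,0,14,0],[1,0,0,18,0],[1,0,0,18,0],[1,0,0,18,0]]' 45;  python3 -m handwheel '[[1,-1,4,0,0],[1,-2,9,0,0],[1,-4,15,0,0],[1,-5.5,21,0,0],[1,-7,27,0,0],[1,-8,33,0,0],[1,-9,39,0,0],[1,-9.8,43.5,0,0]]'; python3 -m handwheel '[[1,0,2.5,0,0],[1,0,2.5,0,0],[1,0,2.5,0,0]]'
python3 - <<'E'
from h import *
im,d,C=shot('wrist'); save(im,'w4.png'); s=get_state(); np.savez('w4.npz',im=im,d=d,K=C[0],D=C[1],T=C[2])
print(s['tcp_pos'],s['eef_rot'],proj(C,[.545,.337,.1]))
ys,xs=np.nonzero(d>0);P=cloud(d,C,np.c_[xs,ys]);m=(P[:,2]>.09)&(P[:,2]<.108)&(np.hypot(P[:,0]-.545,P[:,1]-.337)<.04);print(m.sum(),P[m].mean(0),xs[m].mean(),ys[m].mean())
E
```

```text
time_s: 15.4
tcp_pos: [0.5197, -0.159, 0.1518]
eef_rot: [-180.0, 0.1, -21.6]
contact_force: [-0.9, 0.2, -6.0]
gripper_width: 0.0196
gripper_force: 45.0
time_s: 16.4
tcp_pos: [0.4212, 0.2771, 0.1509]
eef_rot: [179.8, 0.1, -21.5]
contact_force: [0.9, -0.1, -6.3]
gripper_width: 0.02
gripper_force: 45.0
time_s: 16.77
tcp_pos: [0.4225, 0.2994, 0.1516]
eef_rot: [179.8, 0.0, -21.6]
contact_force: [-0.9, -0.7, -5.5]
gripper_width: 0.0199
gripper_force: 45.0
[0.42266703 0.29921825 0.15193332] [ 1.79888464e+02  3.46441124e-02 -2.16140584e+01] [[160.18283764  78.94116007]]
164 [0.54258439 0.3366151  0.09904766] 162.1951219512195 81.72560975609755
```

View pics/w4.png

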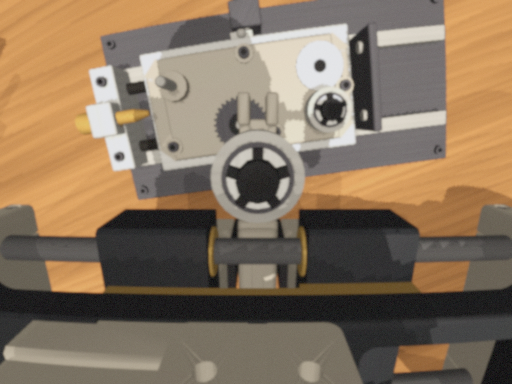

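The view shows the pin tip at (162,82), pad at (321,65), drive roll at (329,108) and the held arm's roll at (258,178), with the carriage up against the nose end. I'll take a second wrist place for triangulation.

```bash
python3 -m handwheel '[[1,2,5,0,0],[1,4,10,0,0],[1,5.8,14.5,0,0],[1,5.8,14.5,0,0],[1,5.8,14.5,0,0]]'
cat > n.py <<'E'
from h import *
im,d,C=shot('wrist'); save(im,'w5.png'); s=get_state(); print(s['tcp_pos'],s['eef_rot'])
V=[(im,d,C)]; f=np.load('w4.npz'); V.insert(0,(f['im'],f['d'],(f['K'],f['D'],f['T'])))
H=np.array(imaging.get_calibration('wrist')['hand_eye'])
for im,d,C in V:
    ys,xs=np.nonzero(d>0);P=cloud(d,C,np.c_[xs,ys]);n=np.hypot(P[:,0]-.543,P[:,1]-.337)
    m=(P[:,2]>.096)&(P[:,2]<.106)&(n<.03); print('pin',m.sum(),P[m].mean(0).round(4),xs[m].mean().round(1),ys[m].mean().round(1))
    g=im.astype(int).min(2)[ys,xs]; m=(g>195)&(abs(P[:,2]-.055)<.006)&(np.hypot(P[:,0]-.51,P[:,1]-.2)<.05)
    if m.sum(): 
        c,rr=cv2.minEnclosingCircle(P[m][:,:2].astype(np.float32)); print('pad',m.sum(),c,rr,P[m].mean(0).round(4))
    Q=cloud(d,(C[0],C[1],H),np.c_[xs,ys])
    m=(Q[:,0]>.01)&(Q[:,0]<.09)&(abs(Q[:,1])<.03)&(Q[:,2]>-.075)&(Q[:,2]<.01)
    m=m&(Q[:,2]<np.percentile(Q[m,2],50)+.008); c,rr=cv2.minEnclosingCircle(Q[m][:,:2].astype(np.float32)); print('roll tool',m.sum(),c,rr,np.percentile(Q[m,2],[5,50,95]))
E
python3 n.py
```

```text
time_s: 17.45
tcp_pos: [0.4809, 0.4442, 0.1518]
eef_rot: [179.9, 0.0, -21.6]
contact_force: [-0.2, -0.5, -4.8]
gripper_width: 0.0202
gripper_force: 45.0
[0.4808595  0.44402142 0.15236682] [ 1.79923382e+02  2.07609798e-02 -2.16219643e+01]
pin 133 [0.543  0.337  0.1004] 161.0 81.3
pad 3737 (0.5083661079406738, 0.20762161910533905) 0.046505801379680634 [0.514  0.2143 0.0561]
roll tool 7575 (0.03278396278619766, -0.0008852154132910073) 0.02974315918982029 [-0.07017353 -0.06124588 -0.05892528]
pin 138 [0.5433 0.3385 0.1005] 350.2 82.7
pad 1399 (0.5200510025024414, 0.2047191709280014) 0.03380044177174568 [0.5119 0.2013 0.0567]
roll tool 7594 (0.03284064680337906, -0.0008551976061426103) 0.029679950326681137 [-0.07009213 -0.06120689 -0.05883928]
```

View pics/w5.png

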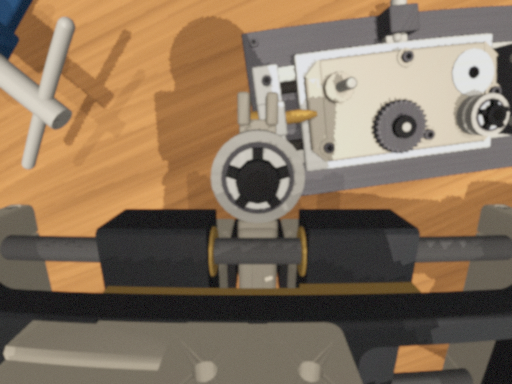

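The pin triangulates consistently: (0.5430, 0.337) and (0.5433, 0.3385). Now the pad direction and the held arm's pose in the tool.

Run:
```python
from h import *
f=np.load('w4.npz'); C4=(f['K'],f['D'],f['T']); C5=cam('wrist'); H=np.array(imaging.get_calibration('wrist')['hand_eye'])
pin=np.array([.5431,.3378])
pads=[onplane(C4,[(320.5,65)],.055)[0],onplane(C5,[(474,71)],.055)[0]]
for p in pads: v=p[:2]-pin; print('pad',p.round(4),np.hypot(*v).round(4),np.degrees(np.arctan2(v[1],v[0])).round(2))
im=cv2.imread('pics/w5.png'); g=cv2.medianBlur(cv2.cvtColor(im,cv2.COLOR_BGR2GRAY),3)
c=cv2.HoughCircles(g,cv2.HOUGH_GRADIENT,1,100,param1=80,param2=20,minRadius=40,maxRadius=52); print(c)
x,y,_=[q for q in c[0] if abs(q[0]-258)<15][0]
CT=(C5[0],C5[1],H)
for z in (-.058,-.062): print('roll tool',onplane(CT,[(x,y),(243,96),(272,96)],z).round(4))
```

```text
pad [0.5106 0.2001 0.055 ] 0.1415 -103.3
pad [0.5107 0.199  0.055 ] 0.1425 -103.15
[[[256.5 177.5  47. ]]]
roll tool [[ 0.0401 -0.0013 -0.058 ]
 [ 0.0774 -0.0073 -0.058 ]
 [ 0.0773  0.0056 -0.058 ]]
roll tool [[ 0.041  -0.0013 -0.062 ]
 [ 0.077  -0.0071 -0.062 ]
 [ 0.077   0.0054 -0.062 ]]
```

```bash
python3 -m handwheel '[[1,0.5,-2.5,0,-10.3],[1,1,-5,0,-20.6],[1,1.5,-8,0,-30.9],[1,2,-11,0,-41.2],[1,2.5,-14,0,-51.5],[1,3,-17,0,-61.8],[1,3.5,-19,0,-72.1],[1,3.9,-20.35,0,-81.8]]'; python3 -m handwheel '[[1,0,0,-2,0],[1,0,0,-4,0],[1,0,0,-5.4,0],[1,0,0,-5.9,0],[1,0,0,-5.9,0],[1,0,0,-5.9,0]]'
python3 - <<'E'
from h import *
s=get_state(); print(s['tcp_pos'],s['eef_rot'],s['contact_force'],s['moment'])
im,d,C=shot('scene'); save(im,'s3.png'); 
a=np.radians(s['eef_rot'][2]); e=np.array([np.cos(a),np.sin(a)]); b=s['tcp_pos'][:2]
eye=np.r_[b-.1*e,.121+.036]; print('eye xy',eye); q=proj(C,[eye,[.5431,.3378,.1],[.5431,.3378,.157]]); print(q)
x,y=q[0].astype(int); x0=max(0,min(412,x-50)); y0=max(0,min(309,y-35))
cv2.imwrite('pics/s3z.png',cv2.resize(im[y0-25:y0+75,x0-33:x0+100],(798,600))[:,:,::-1]); print(x0-33,y0-25)
E
```

```text
time_s: 18.5
tcp_pos: [0.5196, 0.2398, 0.1536]
eef_rot: [-180.0, 0.1, -103.8]
contact_force: [-0.2, 0.3, -4.9]
gripper_width: 0.0199
gripper_force: 45.0
time_s: 19.25
tcp_pos: [0.5203, 0.2424, 0.0945]
eef_rot: [-180.0, 0.0, -103.3]
contact_force: [-0.3, -0.5, -6.3]
gripper_width: 0.0199
gripper_force: 45.0
[0.5203302  0.24241128 0.0945002 ] [-1.79954842e+02  4.83257216e-02 -1.03343098e+02] [-0.34305989 -0.53382018 -6.31741709] [ 0.09856975 -0.11255637 -0.00559656]
eye xy [0.54340837 0.33971183 0.157     ]
[[431.40599705 328.27887217]
 [418.86924407 339.76117856]
 [430.53652854 327.38194108]]
348 268
```

View pics/s3z.png

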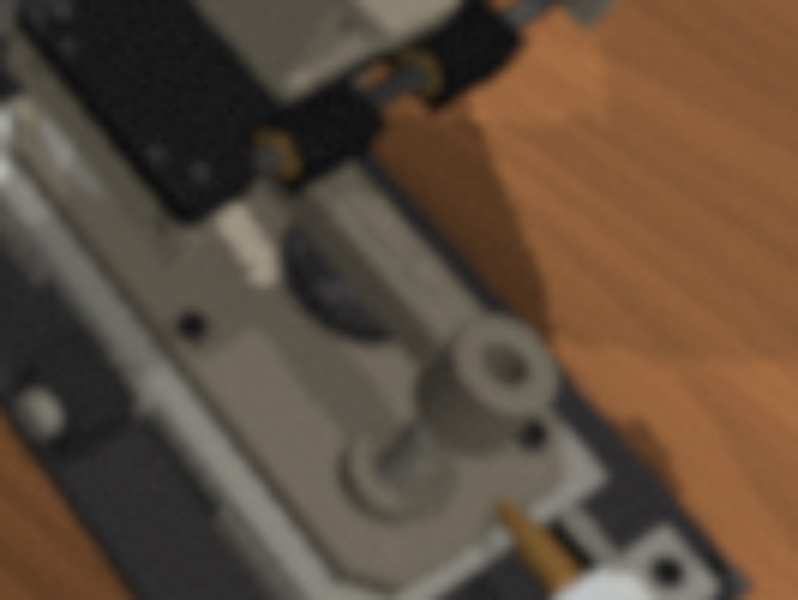

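The eye's bore is at about scene (432.2, 328.8), against a target of (430.5, 327.4), so it is level and ~2 mm too far along +y. I'll trim, settle and check.

```bash
python3 -m handwheel '[[1,-0.1,-0.2,0,0],[1,-0.1,-0.2,0,0],[1,-0.1,-0.2,0,0],[1,-0.1,-0.2,0,0]]'
python3 - <<'E'
from h import *
im,d,C=shot('scene'); save(im,'s4.png')
ys,xs=np.nonzero(d>0);P=cloud(d,C,np.c_[xs,ys])
m=(np.hypot(P[:,0]-.543,P[:,1]-.338)<.024)&(P[:,2]>.145)&(P[:,2]<.175); q=P[m]; top=q[q[:,2]>np.percentile(q[:,2],60)-.004]
print('ring',m.sum(),cv2.minEnclosingCircle(top[:,:2].astype(np.float32)),np.percentile(q[:,2],[5,50,95]).round(4))
for lo in (.02,.04,.06,.08):
    b=P[(np.hypot(P[:,0]-.543+.23*lo,P[:,1]-.338+.97*lo)<.008)&(P[:,2]>.13)&(P[:,2]<.17)]
    if len(b): print('bar',lo,len(b),np.median(b[:,2]).round(4))
print(onplane(C,[(432.2,328.8)],.157).round(4),'before trim')
ims,dw,Cw=shot('wrist'); save(ims,'w6.png')
s=get_state(); print(s['tcp_pos'],s['eef_rot'],s['contact_force'],s['qd'].round(2))
im=im[243:383,330:500]; cv2.imwrite('pics/fin.png',np.hstack([cv2.resize(im,(400,330)),cv2.resize(ims,(400,330))])[:,:,::-1])
E
```

```text
time_s: 19.8
tcp_pos: [0.519, 0.2401, 0.0938]
eef_rot: [-180.0, 0.0, -103.4]
contact_force: [0.3, 0.5, -4.0]
gripper_width: 0.0198
gripper_force: 45.0
ring 337 ((0.5423458814620972, 0.33361873030662537), 0.0196565929800272) [0.1464 0.1559 0.1588]
bar 0.02 68 0.1538
bar 0.04 58 0.1536
bar 0.06 53 0.154
bar 0.08 4 0.1386
[[0.5432 0.3412 0.157 ]] before trim
[0.51894823 0.24013214 0.09375107] [-1.79999609e+02 -1.24643240e-03 -1.03355180e+02] [-0.36887319 -0.2328227  -5.84505055] [ 0.03  0.04 -0.01  0.01  0.04 -0.  ]
```

View pics/fin.png

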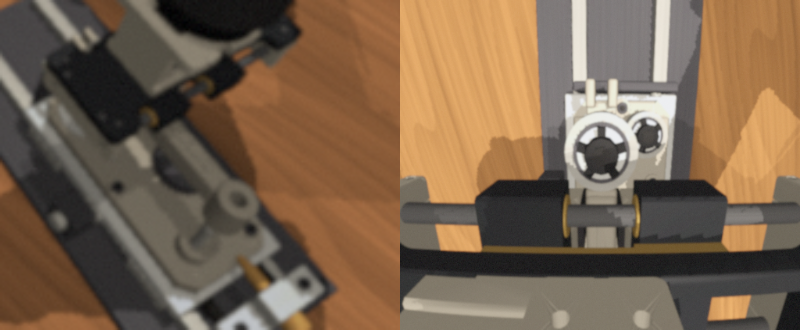

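The arm is level (bar top 0.154 along its length), the eye underside is about 0.120, 20 mm above the pin tip, and the eye is within ~2 mm of the pin axis. The roll covers the pad. Handing in.

```bash
python3 -c "
from plant import r
print(r.close_job())"
```

```text
the job is handed in; nothing more can be done
None
```

I pushed the carriage onto its stop and handed in with the pressure arm held level by its balance point, its eye about 20 mm above the pin tip and within about 2 mm of the pin axis. "Home" is inferred from the 50 N stop after 69 mm of travel (I couldn't read the joint value), the first grasp closed above the bar and was redone 33 mm lower, and the hand-in gave no verdict.

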